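# Turn the desk carousel until the green bowl faces front

### The job

The round tray on the desk turns on its foot like a lazy Susan. With the fingertips, gently push the tray round by the black bumps on its rim until the green bowl stands at the front, squarely in line with the white pointer that sticks out from under the tray, and leave it there at rest. Do not touch or lift the bowl or the other things standing on the tray, and leave the notebooks and the pencil case where they are.

Things in the scene. Friction and masses are not known exactly. Their poses are not given: they have to be found in the camera images.
- stand: Fixed foot of the carousel: dark disc 150 mm across under the tray, with a white pointer strip 22 mm wide, 6 mm high, along the foot's own -x axis from the centre out to 210 mm (about 60 mm past the tray's bumps); this is the front. Origin on the desk, on the turning axis, z up. It never moves during a run.
- tray (a joint): Angle of the tray about its upright axis, rad, growing counter-clockwise seen from above. It turns freely either way; friction about 0.15 N m (1 to 2 N at the rim), so it stops within a few degrees once no longer pushed, and stays. At 0 one bump of the rim lies over the pointer; at value q the bumps lie at q + k*60 degrees counter-clockwise from the stand's -x axis.
- tray_axis (a point): Centre of the tray's top face, on the turning axis. Tray: pale wooden disc with cork top, radius 130 mm, from 14 to 34 mm above the desk. On its rim six black upright round bumps, 60 degrees apart, radius 16 mm, centres 135 mm from the axis (reaching out to 151 mm), from 12 to 38 mm above the desk.
- bowl_mid (a point): Empty green ceramic bowl, 90 mm across the rim and 45 mm high, loose on the tray with its centre some 55 to 85 mm from the axis; rides round with the tray. Point at its centre, half-way up. It is to end on the stand's -x side with its centre over the line of the pointer.
- jar_mid (a point): Small amber screw-top jar with an orange cap, 52 mm across, 58 mm high, loose on the tray. Point at its centre, half-way up.
- tape_mid (a point): Yellow roll of tape lying flat, 56 mm across, 24 mm high, loose on the tray. Point at its centre, half-way up.
- pencil_case_mid (a point): Translucent pencil case with clip-on lid, 214 x 84 x 38 mm (long side along its x), loose on the desk to the right. Point at its centre.
- notebook_low_mid (a point): Lower (blue) of two spiral notebooks stacked crosswise to the left, 150 x 210 x 14 mm, flat on the desk. Point at its centre.
- notebook_top_mid (a point): Upper (red) notebook, same size, lying crosswise on the lower one. Point at its centre.
Things that resemble listed ones, but are neither listed nor needed, are in the scene too. Of the things shaped like the part that bears jar_mid, the amber glass one is meant. Of the things shaped like the part that bears tape_mid, the yellow one is meant.

How it is judged:
On the way:
1. the fingers push the tray (contact force between the fingers and tray above 0.3 N), for 0.1 s.
At the end, for the whole second after the job is handed in: The bowl stands at the front of the tray, its centre within 13 mm of the line of the pointer, on the pointer's side; the tray is at rest; bowl, jar and tape roll stand upright on the tray, and the notebooks and the pencil case are within 20 mm of where they were (y of bowl_mid in the frame of stand between -0.013 and 0.013 m and x of bowl_mid in the frame of stand below -0.04 m and velocity of joint tray between -0.05 and 0.05 rad/s and not (angle between bowl_mid's own z axis and vertical above 0.35 rad or height (world z) of bowl_mid above 0.0767 m or height (world z) of bowl_mid below 0.0447 m) and not (angle between jar_mid's own z axis and vertical above 0.35 rad or height (world z) of jar_mid above 0.0832 m or height (world z) of jar_mid below 0.0512 m) and not (angle between tape_mid's own z axis and vertical above 0.35 rad or height (world z) of tape_mid above 0.0662 m or height (world z) of tape_mid below 0.0342 m) and horizontal distance between each of bowl_mid, jar_mid, tape_mid and tray_axis below 0.11 m and distance of each of pencil_case_mid, notebook_low_mid, notebook_top_mid from where it was at the start of the episode below 0.02 m); the robot touches nothing.
It fails at once if the robot touches the bowl, the jar or the tape roll (contact force between any of the fingers, the arm and bowl above 0.5 N or contact force between any of the fingers, the arm and jar above 0.5 N or contact force between any of the fingers, the arm and tape above 0.5 N).
It fails at once if a thing on the tray is lifted, tipped or knocked off ((angle between bowl_mid's own z axis and vertical above 0.35 rad or height (world z) of bowl_mid above 0.0767 m or height (world z) of bowl_mid below 0.0447 m) or (angle between jar_mid's own z axis and vertical above 0.35 rad or height (world z) of jar_mid above 0.0832 m or height (world z) of jar_mid below 0.0512 m) or (angle between tape_mid's own z axis and vertical above 0.35 rad or height (world z) of tape_mid above 0.0662 m or height (world z) of tape_mid below 0.0342 m)).
It fails at once if the tray is spun hard (faster than 3 rad/s, half a turn a second) (velocity of joint tray above 3 rad/s or velocity of joint tray below -3 rad/s).
It fails at once if the notebooks or the pencil case are moved by more than 20 mm (distance of any of pencil_case_mid, notebook_low_mid, notebook_top_mid from where it was at the start of the episode above 0.02 m).
It also fails if it takes over 64 s, if anything falls off the work surface, if the arm or the gripper's body presses on something with over 40 N, if the wrist force passes 120 N, or if a joint passes its speed limit or range.

### The arm

A 7-joint arm with a two-finger parallel gripper is mounted at the origin on the work surface. World frame = base frame: x ahead of the robot, y to its left, z up, the work surface at z = 0. Lengths are in m, angles in rad, forces in N, time in s.
With the tool pointing down it reaches from about 0.4 to 0.85 m from the base axis. Payload 10.4 kg.
Tool frame: the origin (TCP) lies between the finger pads; the fingertips stand 8 mm ahead of it and the grasp point (between the pads) lies 11 mm behind it; z points along the fingers, x is the direction in which the jaws open and shut, and the axes are right-handed (so a half turn about z gives the same grasp; the last joint's range is limited). The gripper opens to 87 mm and grips with 3 to 60 N. Pads are 19 mm wide; open, the fingers measure 117 mm over their backs; the gripper's body (75 mm by 190 mm) begins 51 mm behind the grasp point.
Start: joints at [1.153, 0.332, -0.065, 1.46, 0.022, 1.35, -0.088], TCP at [0.24, -0.577, 0.231] pointing down, gripper open.
Joint ranges: [-2.6, 2.6], [-0.5, 2.12], [-1.47, 1.34], [0.16, 2.42], [-1.27, 4.41], [0.06, 2.06], [-2.6, 2.6]. Speed limits (rad/s): [2.22, 2.22, 2.79, 2.79, 3.14, 3.14, 3.14].

### API

Orientations are given as a unit quaternion [x, y, z, w].
In Python, from bench import r, viewer gives the robot as it stands.
- The arm moves only by the tool apply_moves, never from a script. Its argument "increments" is a list of rows, each an object with "grip": the closure in counts, from 0 (fully open) to 255 (shut); "xyz": the shift along the tool's x, y, z in mm, a list of three; "rotation": the turn, a rotation vector about the tool's x, y, z in degrees, a list of three. A call has 1 to 5 rows; each row is the pose to reach, as a shift and turn from the pose measured when the call began, along the tool's axes at that moment; what a row does not reach only later rows make up. A row lasts 1/8 s, in which the tool goes at most 62.5 mm and 10.7 degrees, less where a joint would pass 70% of its speed; a pose out of reach is approached as far as the arm can. A call with a gripper value outside its range is refused whole. The fingers move at their own pace and stop on an object; "squeeze" is the grip in N (left out, the last holds). Time passes only in rows, so rows that repeat a pose let the fingers close. It gives the time, the measured TCP pose, the force and the opening at its end, in the units of the state.
- r.read_state(): the state, without advancing time (a new reading comes with each control period).
- viewer.camera(name): name is "scene" or "top"; returns a dict with "img" (420x560x3 uint8, blue, green, red), "range_z" (420x560 float32, m along the optical axis (not along the pixel's ray), 0 where there is no reading), "vertical_fov" (degrees; the focal length in pixels is half the picture's height over the tangent of half this angle, whatever the lens; pixels are square), "cx", "cy" (the principal point, pixels), "rvec" (rotation vector, rad) and "tvec" (3), from world to camera coordinates, as OpenCV has them. Camera axes: x right, y down, z forward; pixel columns grow to the right and rows downward; lengths in m; the calibration is good to about 2 mm. A picture is of the moment at which its call begins.
- r.close_job(): hands the job in, once; it reports no verdict.
The state is a dict: "time": time; "joint_positions": joint angles; "joint_vel": joint speeds; "joint_torque": joint torques, N m; "ee_pos": TCP position; "eef_rot": TCP orientation; "ft_force": force on the tool from outside, world axes, zero at the start; "torque": the same for the moment, N m; "width": finger opening in m.
Only numpy, scipy, OpenCV 4.12 (cv2) and the standard library are available. Lean on these libraries where they do the work, as an engineer would, in place of code of your own. Each camera call takes 0.05 s, during which the arm holds its last target.

## Working session

There is one attempt and no reset: what is moved stays moved. The work goes in short steps, Python scripts to look and compute and a tool call to move; the robot and the scene stay as the last step left them, time stands still between calls to the robot, and variables do not carry over. Pictures are saved under pics/ and viewed, and the job is handed in when it is done.

Besides the shell and the picture viewer there is one more tool, called after "Call:" as name(argument=value, ...), one argument or row to a line, values as JSON. apply_moves: Moves the arm, as the interface text tells. Its arguments: {"type":"object","properties":{"increments":{"type":"array","items":{"type":"object","properties":{"grip":{"type":"number"},"xyz":{"type":"array","items":{"type":"number"}},"rotation":{"type":"array","items":{"type":"number"}}}}},"squeeze":{"type":"number"}},"required":["increments"]}

```bash
mkdir -p pics; ls; cat > h.py <<'E'
import numpy as np,cv2
from bench import r,viewer
def cam(n):
    c=viewer.camera(n); c['R']=cv2.Rodrigues(np.array(c['rvec'],float))[0]; c['t']=np.array(c['tvec'],float).ravel()
    c['f']=c['img'].shape[0]/2/np.tan(np.radians(c['vertical_fov'])/2); return c
def world(c,u,v,d=None):
    d=c['range_z'][int(v),int(u)] if d is None else d
    p=np.array([(u-c['cx'])*d/c['f'],(v-c['cy'])*d/c['f'],d]); return c['R'].T@(p-c['t'])
def atz(c,u,v,z):
    o=-c['R'].T@c['t']; w=c['R'].T@np.array([(u-c['cx'])/c['f'],(v-c['cy'])/c['f'],1]); return o+w*(z-o[2])/w[2]
def proj(c,P):
    p=c['R']@np.array(P)+c['t']; return p[:2]/p[2]*c['f']+[c['cx'],c['cy']]
E
python3 - <<'E'
from h import *
for n in('scene','top'):
    c=cam(n); cv2.imwrite(f'pics/{n}0.png',c['img']); np.savez(n+'0.npz',**{k:v for k,v in c.items()})
    print(n,c['f'],c['cx'],c['cy'],-c['R'].T@c['t'],c['R'])
print(r.read_state())
E
```

```text
pics
scene 489.04992154442414 277.40858506288157 203.85968632394253 [ 1.25968561 -0.82783065  0.91091483] [[ 0.76304446  0.64619541  0.01395166]
 [ 0.4012555  -0.45667002 -0.79400662]
 [-0.50671213  0.61146053 -0.60774899]]
top 459.3354495310995 277.97718902665827 208.4355378509515 [0.30210815 0.0194433  1.61563447] [[-4.60225727e-05 -9.99984090e-01  5.64078941e-03]
 [-9.81843555e-01 -1.02482900e-03 -1.89689701e-01]
 [ 1.89692464e-01 -5.54710274e-03 -9.81827886e-01]]
{'time': 0.1, 'joint_positions': array([ 1.15339944,  0.33279408, -0.06470755,  1.46082326,  0.02160099,
        1.34989107, -0.08845246]), 'joint_vel': array([-1.18590273e-04, -1.25309759e-03,  3.22992830e-04, -1.70190660e-03,
       -4.21538186e-05,  5.37937499e-04,  5.61157433e-04]), 'joint_torque': array([ 2.24364710e-03, -6.24543428e+01,  2.50625907e-02, -3.90718925e+01,
       -6.14538020e-02,  3.66412173e-02,  9.47425178e-05]), 'ee_pos': array([ 0.24026744, -0.57662666,  0.22985889]), 'eef_rot': array([ 8.32072092e-01, -5.54667162e-01, -5.21724351e-04, -3.16358373e-04]), 'ft_force': array([0.13845591, 0.11745439, 1.14311247]), 'torque': array([-0.01137009,  0.01979598,  0.01999515]), 'width': 0.08714044996455193}
```

View pics/top0.png

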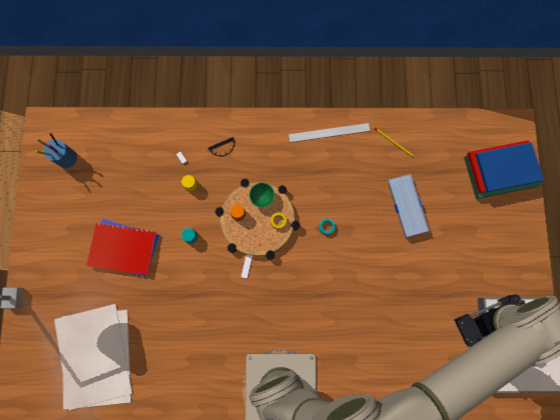

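View pics/scene0.png

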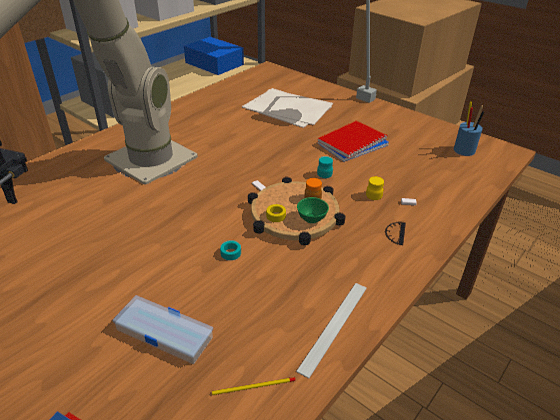

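```bash
python3 - <<'E'
import cv2
i=cv2.imread('pics/top0.png')[165:290,170:350]
cv2.imwrite('pics/top0c.png',cv2.resize(i,(792,550),interpolation=cv2.INTER_CUBIC))
E
```

```text
(no output)
```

View pics/top0c.png

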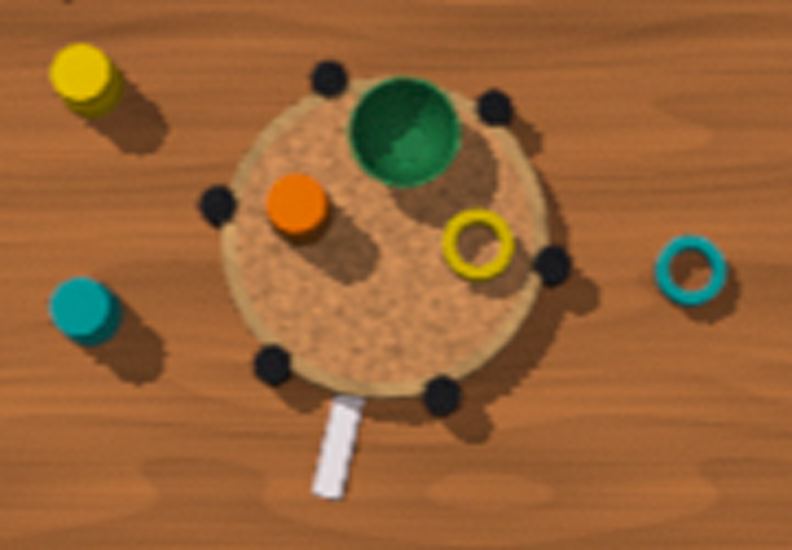

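```bash
cat >> h.py <<'E'
def measure(c,show=True):
    pts=[]
    hsv=cv2.cvtColor(c['img'],cv2.COLOR_BGR2HSV)
    m=((hsv[...,1]>120)&(hsv[...,0]>60)&(hsv[...,0]<82)).astype(np.uint8)
    m=cv2.morphologyEx(m,cv2.MORPH_OPEN,np.ones((3,3),np.uint8))
    n,l,s,ce=cv2.connectedComponentsWithStats(m); out=[]
    for k in range(1,n):
        if s[k,4]>100:
            x,y,w,h,a=s[k]; out.append(((x,y,w,h,a),atz(c,x+w/2-.5,y+h/2-.5,0.079)))
    return out
E
python3 - <<'E'
from h import *
c=dict(np.load('top0.npz'))
f=lambda u,v,z:atz(c,170+(u+.5)/4.4-.5,165+(v+.5)/4.4-.5,z)
b=np.array([f(u,v,.038) for u,v in [(330,78),(495,107),(553,265),(442,396),(273,365),(218,206)]])
C=b.mean(0);print(b,C,np.linalg.norm(b[:,:2]-C[:2],axis=1))
print(np.degrees(np.arctan2(*(b-C)[:,[1,0]].T)))
e=f(328,497,.006);n=f(349,400,.006);print('ptr',e,n,np.degrees(np.arctan2(*(e-n)[[1,0]])),np.degrees(np.arctan2(*(e-C)[[1,0]])),np.linalg.norm((e-C)[:2]))
for nm,u,v,z in [('bowl',405,132,.079),('jar',297,204,.092),('tape',479,244,.058),('teal tape',691,271,.024),('tealjar',84,308,.058),('yj',81,72,.058)]:
    p=f(u,v,z);d=p-C;print(nm,p,np.linalg.norm(d[:2]),np.degrees(np.arctan2(d[1],d[0])))
print(measure(c))
E
```

```text
[[ 0.70075295  0.12848443  0.038     ]
 [ 0.67699514 -0.00406388  0.038     ]
 [ 0.5489133  -0.0496483   0.038     ]
 [ 0.44550837  0.03767518  0.038     ]
 [ 0.46965786  0.16985298  0.038     ]
 [ 0.59604406  0.21587971  0.038     ]] [0.57297861 0.08303002 0.038     ] [0.13561853 0.13566424 0.13484315 0.13529864 0.13495705 0.13483714]
[  19.58249364  -39.93971821 -100.28059325 -160.41406906  139.95884176
   80.15045682]
ptr [0.36886789 0.12760467 0.006     ] [0.44520492 0.1119757  0.006     ] 168.42937460727805 167.68089217617168 0.20892124624499792
bowl [0.64716904 0.06667398 0.079     ] 0.07597196390717738 -12.432565108478457
jar [0.58760352 0.14867473 0.092     ] 0.06725411493364808 77.4402565831198
tape [0.5623291  0.00892606 0.058     ] 0.07486526753336305 -98.17800911981179
teal tape [ 0.5463606  -0.16018632  0.024     ] 0.24466856643928034 -96.24569146183693
tealjar [0.51174728 0.31528964 0.058     ] 0.2401953550963616 104.76902595415643
yj [0.7003279  0.32460317 0.058     ] 0.27308501889911146 62.20330125700589
[((np.int32(250), np.int32(183), np.int32(24), np.int32(24), np.int32(455)), array([0.64756728, 0.0672217 , 0.079     ])), ((np.int32(477), np.int32(183), np.int32(61), np.int32(14), np.int32(198)), array([ 0.66624532, -0.77813699,  0.079     ]))]
```

```bash
cat >> h.py <<'E'
from scipy.spatial.transform import Rotation as Ro
C0=np.array([0.573,0.083]); PTR=168.0
def goto(P,xyaw):
    s=r.read_state(); R=Ro.from_quat(s['eef_rot']); a=np.radians(xyaw)
    T=Ro.from_matrix(np.column_stack([[np.cos(a),np.sin(a),0],[np.sin(a),-np.cos(a),0],[0,0,-1]]))
    print('shift',np.round(R.inv().apply(np.array(P)-s['ee_pos'])*1e3,1),'rot',np.round(np.degrees((R.inv()*T).as_rotvec()),2))
def polar(th,rad,z): a=np.radians(th); return [C0[0]+rad*np.cos(a),C0[1]+rad*np.sin(a),z]
def where():
    s=r.read_state();d=s['ee_pos'][:2]-C0
    x=Ro.from_quat(s['eef_rot']).as_matrix()[:,0]
    print('t',s['time'],'pos',s['ee_pos'].round(4),'th',np.degrees(np.arctan2(d[1],d[0])).round(2),'rad',np.hypot(*d).round(4),'xyaw',np.degrees(np.arctan2(x[1],x[0])).round(2),'F',s['ft_force'].round(2),'q',s['joint_positions'].round(2),'w',s['width'])
E
python3 - <<'E'
from h import *
goto([0.48,-0.2,0.22],-80)
E
```

```text
shift [-255.4 -366.2   10.2] rot [1.000e-02 7.000e-02 1.262e+01]
```

Call:
apply_moves(
  increments=[
    {"grip": 255, "xyz": [-32, -46, 2], "rotation": [0, 0, 2]},
    {"grip": 255, "xyz": [-64, -92, 4], "rotation": [0, 0, 4]},
    {"grip": 255, "xyz": [-96, -138, 6], "rotation": [0, 0, 6]},
    {"grip": 255, "xyz": [-128, -184, 8], "rotation": [0, 0, 8]},
    {"grip": 255, "xyz": [-160, -230, 10], "rotation": [0, 0, 10]},
  ],
  squeeze=10,
)

```text
time: 0.72
ee_pos: [0.3916, -0.3387, 0.2198]
eef_rot: [0.78, -0.626, -0.001, -0.0]
ft_force: [0.5, -0.3, -0.2]
width: 0.0449
```

```bash
python3 - <<'E'
from h import *
where()
goto([0.46,-0.06,0.20],-85)
E
```

```text
t 0.725 pos [ 0.3916 -0.3387  0.2198] th -113.27 rad 0.459 xyaw -77.44 F [ 0.5  -0.32 -0.24] q [ 0.85  0.12 -0.24  1.75  0.03  1.28 -0.75] w 0.044911257713652404
shift [-257.1 -127.3   20.1] rot [0.03 0.07 7.56]
```

Call:
apply_moves(
  increments=[
    {"grip": 255, "xyz": [-50, -25, 4], "rotation": [0, 0, 2]},
    {"grip": 255, "xyz": [-102, -50, 8], "rotation": [0, 0, 4]},
    {"grip": 255, "xyz": [-154, -76, 12], "rotation": [0, 0, 6]},
    {"grip": 255, "xyz": [-206, -102, 16], "rotation": [0, 0, 7]},
    {"grip": 255, "xyz": [-257, -127, 20], "rotation": [0, 0, 7.5]},
  ],
)

```text
time: 1.35
ee_pos: [0.4597, -0.0584, 0.1999]
eef_rot: [0.737, -0.675, -0.001, -0.0]
ft_force: [1.3, 0.5, -0.4]
width: 0.0021
```

```bash
python3 - <<'E'
from h import *
where()
goto(polar(-178,.158,.12),-88)
goto(polar(-178,.158,.034),-88)
E
```

```text
t 1.35 pos [ 0.4597 -0.0584  0.1999] th -128.71 rad 0.1812 xyaw -84.97 F [ 1.29  0.49 -0.43] q [ 0.54  0.03 -0.52  1.89  0.01  1.23 -1.46] w 0.002112060155170629
shift [-139.2   32.5   80. ] rot [0.04 0.05 3.03]
shift [-139.1   32.4  166. ] rot [0.04 0.05 3.03]
```

Call:
apply_moves(
  increments=[
    {"grip": 255, "xyz": [-45, 10, 10], "rotation": [0, 0, 1]},
    {"grip": 255, "xyz": [-92, 22, 25], "rotation": [0, 0, 2]},
    {"grip": 255, "xyz": [-139, 32, 50], "rotation": [0, 0, 3]},
    {"grip": 255, "xyz": [-139, 32, 80], "rotation": [0, 0, 3]},
    {"grip": 255, "xyz": [-139, 32, 110], "rotation": [0, 0, 3]},
  ],
)

```text
time: 1.98
ee_pos: [0.4152, 0.0778, 0.0892]
eef_rot: [0.72, -0.694, -0.0, -0.0]
ft_force: [0.6, -0.2, 0.1]
width: 0.0004
```

```bash
python3 - <<'E'
from h import *
where()
goto(polar(-178,.156,.033),-88)
c=cam('top');i=c['img'][165:290,170:350]
cv2.imwrite('pics/a.png',cv2.resize(i,(792,550),interpolation=cv2.INTER_CUBIC))
c=cam('scene');cv2.imwrite('pics/b.png',cv2.resize(c['img'][140:280,200:380],(792,616),interpolation=cv2.INTER_CUBIC)[:600])
E
```

```text
t 1.975 pos [0.4152 0.0778 0.0892] th -178.12 rad 0.1578 xyaw -87.9 F [ 0.55 -0.17  0.08] q [ 0.38  0.07 -0.68  2.1   0.06  0.98 -1.87] w 0.00039775503235015686
shift [ 0.4 -1.9 56.2] rot [0.02 0.03 0.1 ]
```

View pics/a.png

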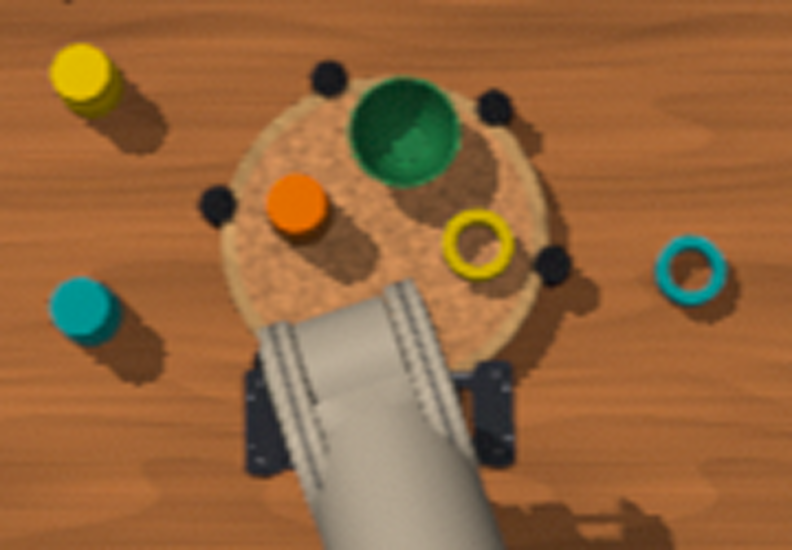

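View pics/b.png

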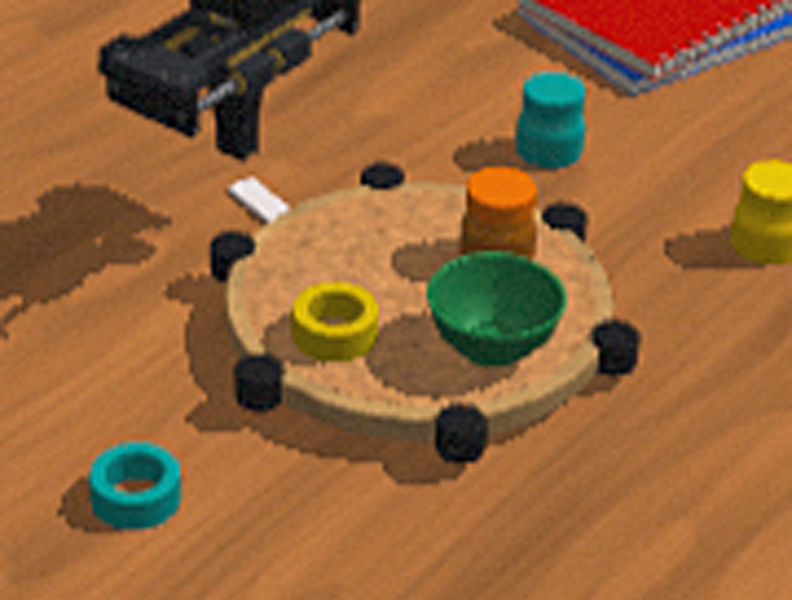

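Call:
apply_moves(
  increments=[
    {"grip": 255, "xyz": [0, 0, 25], "rotation": [0, 0, 0]},
    {"grip": 255, "xyz": [0, -2, 45], "rotation": [0, 0, 0]},
    {"grip": 255, "xyz": [0, -4, 56], "rotation": [0, 0, 0]},
    {"grip": 255, "xyz": [0, -8, 56], "rotation": [0, 0, 0]},
    {"grip": 255, "xyz": [0, -11, 56], "rotation": [0, 0, 0]},
  ],
)

```text
time: 2.7
ee_pos: [0.4249, 0.0777, 0.0324]
eef_rot: [0.72, -0.694, -0.002, 0.001]
ft_force: [-0.4, -0.2, 0.4]
width: 0.0004
```

```bash
python3 - <<'E'
from h import *
where()
for k in range(1,6):
    a=6*k; goto(polar(-178+a,.147,.033),-88+a)
E
```

```text
t 2.7 pos [0.4249 0.0777 0.0324] th -177.94 rad 0.1482 xyaw -87.95 F [-0.38 -0.24  0.43] q [ 0.35  0.21 -0.67  2.12  0.16  0.87 -1.95] w 0.0003518852177084146
shift [15.2 -1.9 -0.6] rot [ 0.26  0.08 -5.95]
shift [30.4 -4.3 -0.6] rot [  0.26   0.09 -11.95]
shift [45.3 -8.3 -0.7] rot [  0.25   0.1  -17.95]
shift [ 59.7 -13.8  -0.7] rot [  0.25   0.12 -23.95]
shift [ 73.4 -20.8  -0.8] rot [  0.24   0.13 -29.95]
```

Call:
apply_moves(
  increments=[
    {"grip": 255, "xyz": [7.6, -1.5, -0.6], "rotation": [0, 0, -3]},
    {"grip": 255, "xyz": [15, -2, -0.6], "rotation": [0, 0, -6]},
    {"grip": 255, "xyz": [25.4, -3.5, -0.6], "rotation": [0, 0, -10]},
    {"grip": 255, "xyz": [38, -6, -0.6], "rotation": [0, 0, -15]},
    {"grip": 255, "xyz": [52.5, -11, -0.7], "rotation": [0, 0, -21]},
  ],
)

```text
time: 3.32
ee_pos: [0.4383, 0.0255, 0.0339]
eef_rot: [0.835, -0.55, -0.002, 0.001]
ft_force: [0.4, 1.8, 0.0]
width: 0.0005
```

```bash
python3 - <<'E'
from h import *
where()
c=cam('top');print(measure(c)[0]);i=c['img'][165:290,170:350]
cv2.imwrite('pics/c.png',cv2.resize(i,(792,550),interpolation=cv2.INTER_CUBIC))
s=r.read_state();d=s['ee_pos'][:2]-C0;th=np.degrees(np.arctan2(d[1],d[0]))
for k in range(1,6):
    a=6*k; goto(polar(th+a,.147,.033),th+90+a)
E
```

```text
t 3.325 pos [0.4383 0.0255 0.0339] th -156.89 rad 0.1464 xyaw -66.74 F [0.42 1.85 0.04] q [ 0.47  0.22 -0.67  2.1   0.18  0.88 -1.47] w 0.00046482462254049487
((np.int32(245), np.int32(182), np.int32(24), np.int32(25), np.int32(460)), array([0.64930188, 0.08436602, 0.079     ]))
shift [15.4 -0.5  0.8] rot [ 0.16  0.09 -6.54]
shift [30.5 -3.   0.8] rot [  0.16   0.1  -12.54]
shift [45.4 -7.1  0.8] rot [  0.15   0.11 -18.54]
shift [ 59.7 -12.8   0.7] rot [  0.15   0.12 -24.54]
shift [ 73.3 -19.9   0.7] rot [  0.14   0.13 -30.54]
```

View pics/c.png

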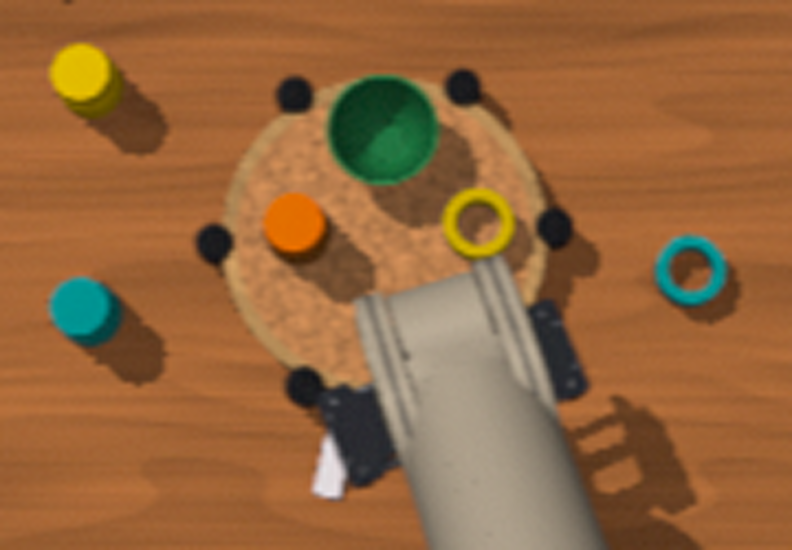

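Call:
apply_moves(
  increments=[
    {"grip": 255, "xyz": [15.4, -0.5, 0.8], "rotation": [0, 0, -6.5]},
    {"grip": 255, "xyz": [30.5, -3, 0.8], "rotation": [0, 0, -12.5]},
    {"grip": 255, "xyz": [45.4, -7, 0.8], "rotation": [0, 0, -18.5]},
    {"grip": 255, "xyz": [59.7, -12.8, 0.7], "rotation": [0, 0, -24.5]},
    {"grip": 255, "xyz": [73.3, -20, 0.7], "rotation": [0, 0, -30.5]},
  ],
)

```text
time: 4.0
ee_pos: [0.4871, -0.0361, 0.0336]
eef_rot: [0.951, -0.309, -0.001, 0.001]
ft_force: [-1.4, 0.8, 0.8]
width: 0.001
```

```bash
cat >> h.py <<'E'
def step(inc=6,rad=.147,z=.033,look=True):
    where()
    if look:
        m=measure(cam('top'))[0]; d=m[1][:2]-C0; print(m[0],m[1],'bowl ang',np.degrees(np.arctan2(d[1],d[0])),'r',np.hypot(*d))
    s=r.read_state();d=s['ee_pos'][:2]-C0;th=np.degrees(np.arctan2(d[1],d[0]))
    for k in range(1,6): goto(polar(th+inc*k,rad,z),th+90+inc*k)
E
python3 - <<'E'
from h import *
step()
E
```

```text
t 4.0 pos [ 0.4871 -0.0361  0.0336] th -125.8 rad 0.1469 xyaw -35.98 F [-1.45  0.84  0.76] q [ 0.6   0.33 -0.69  1.99  0.26  0.92 -0.86] w 0.0009680193223564929
(np.int32(477), np.int32(183), np.int32(59), np.int32(15), np.int32(196)) [ 0.66447284 -0.77451541  0.079     ] bowl ang -83.91117244405399 r 0.8623804053255274
shift [15.4 -1.2  0.7] rot [ 0.07  0.06 -6.78]
shift [30.5 -3.8  0.7] rot [  0.07   0.07 -12.78]
shift [45.3 -8.   0.7] rot [  0.07   0.07 -18.78]
shift [ 59.6 -13.7   0.7] rot [  0.06   0.07 -24.78]
shift [ 73.2 -20.8   0.7] rot [  0.06   0.08 -30.78]
```

```bash
python3 - <<'E'
from h import *
c=cam('top');i=c['img'][165:290,170:350]
print([m for m in measure(c)])
cv2.imwrite('pics/d.png',cv2.resize(i,(792,550),interpolation=cv2.INTER_CUBIC))
E
```

```text
[((np.int32(233), np.int32(186), np.int32(24), np.int32(24), np.int32(458)), array([0.63698013, 0.12530611, 0.079     ]))]
```

View pics/d.png

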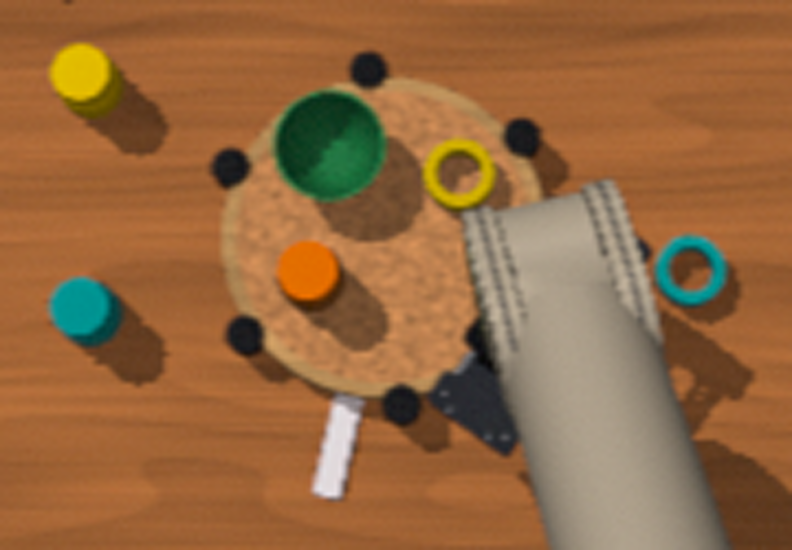

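Call:
apply_moves(
  increments=[
    {"grip": 255, "xyz": [15.4, -1, 0.7], "rotation": [0, 0, -6.5]},
    {"grip": 255, "xyz": [30.5, -3.5, 0.7], "rotation": [0, 0, -12.5]},
    {"grip": 255, "xyz": [45.3, -7.8, 0.7], "rotation": [0, 0, -18.6]},
    {"grip": 255, "xyz": [59.6, -13.5, 0.7], "rotation": [0, 0, -24.7]},
    {"grip": 255, "xyz": [73.2, -20.6, 0.7], "rotation": [0, 0, -30.7]},
  ],
)

```text
time: 4.72
ee_pos: [0.5591, -0.0629, 0.0331]
eef_rot: [0.999, -0.048, -0.001, 0.0]
ft_force: [-1.9, 0.7, 0.5]
width: 0.0006
```

```bash
sed -i 's/if s\[k,4\]>100:/if s[k,4]>100 and 180<s[k,0]<340 and 0.5<s[k,2]\/s[k,3]<2:/' h.py
python3 - <<'E'
from h import *
step()
E
```

```text
t 4.725 pos [ 0.5591 -0.0629  0.0331] th -95.44 rad 0.1465 xyaw -5.5 F [-1.92  0.65  0.5 ] q [ 0.63  0.5  -0.73  1.8   0.39  1.   -0.35] w 0.0006263291203636062
(np.int32(225), np.int32(194), np.int32(25), np.int32(24), np.int32(463)) [0.60903975 0.15048426 0.079     ] bowl ang 61.895700670826145 r 0.07650482482028281
shift [15.4 -0.6  0.3] rot [-0.01  0.04 -6.46]
shift [30.5 -3.1  0.3] rot [-1.000e-02  4.000e-02 -1.246e+01]
shift [45.4 -7.2  0.3] rot [-1.000e-02  4.000e-02 -1.846e+01]
shift [ 59.7 -12.9   0.2] rot [-2.000e-02  4.000e-02 -2.446e+01]
shift [ 73.3 -20.    0.2] rot [-2.000e-02  3.000e-02 -3.046e+01]
```

Call:
apply_moves(
  increments=[
    {"grip": 255, "xyz": [15.4, -0.6, 0.3], "rotation": [0, 0, -6.4]},
    {"grip": 255, "xyz": [30.5, -3.1, 0.3], "rotation": [0, 0, -12.4]},
    {"grip": 255, "xyz": [45.4, -7.2, 0.3], "rotation": [0, 0, -18.5]},
    {"grip": 255, "xyz": [59.7, -12.9, 0.2], "rotation": [0, 0, -24.5]},
    {"grip": 255, "xyz": [73.3, -20, 0.2], "rotation": [0, 0, -30.5]},
  ],
)

```text
time: 5.4
ee_pos: [0.6354, -0.0494, 0.0332]
eef_rot: [0.976, 0.218, -0.001, -0.0]
ft_force: [-1.9, -1.4, -0.9]
width: 0.0006
```

```bash
python3 - <<'E'
from h import *
step()
E
```

```text
t 5.4 pos [ 0.6354 -0.0494  0.0332] th -64.79 rad 0.1464 xyaw 25.2 F [-1.89 -1.37 -0.87] q [ 0.58  0.67 -0.79  1.59  0.52  1.1   0.1 ] w 0.0005564586444858908
(np.int32(222), np.int32(205), np.int32(25), np.int32(25), np.int32(468)) [0.56923729 0.15998749 0.079     ] bowl ang 92.79806548270706 r 0.07707938955061461
shift [15.4  0.2  0.4] rot [-0.05 -0.03 -6.36]
shift [30.5 -2.3  0.4] rot [ -0.05  -0.03 -12.36]
shift [45.4 -6.4  0.4] rot [ -0.05  -0.03 -18.36]
shift [ 59.7 -12.    0.4] rot [ -0.04  -0.03 -24.36]
shift [ 73.4 -19.1   0.4] rot [ -0.04  -0.04 -30.36]
```

Call:
apply_moves(
  increments=[
    {"grip": 255, "xyz": [15.4, -0.3, 0.4], "rotation": [0, 0, -6.3]},
    {"grip": 255, "xyz": [30.5, -2.6, 0.4], "rotation": [0, 0, -12.3]},
    {"grip": 255, "xyz": [45.4, -6.6, 0.4], "rotation": [0, 0, -18.3]},
    {"grip": 255, "xyz": [59.7, -12.2, 0.4], "rotation": [0, 0, -24.3]},
    {"grip": 255, "xyz": [73.4, -19.2, 0.4], "rotation": [0, 0, -30.3]},
  ],
)

```text
time: 6.08
ee_pos: [0.6942, 0.0013, 0.0332]
eef_rot: [0.884, 0.467, -0.0, -0.0]
ft_force: [-1.0, -0.8, 0.4]
width: 0.0004
```

```bash
python3 - <<'E'
from h import *
step()
E
```

```text
t 6.075 pos [0.6942 0.0013 0.0332] th -34.0 rad 0.1462 xyaw 55.74 F [-1.04 -0.82  0.38] q [ 0.49  0.81 -0.86  1.41  0.63  1.2   0.54] w 0.00041090830854675697
(np.int32(226), np.int32(216), np.int32(24), np.int32(25), np.int32(470)) [0.53154243 0.14748894 0.079     ] bowl ang 122.73547655717351 r 0.07666520567466056
shift [15.4  0.7  0.3] rot [-0.07 -0.11 -6.78]
shift [30.5 -2.   0.3] rot [ -0.06  -0.12 -12.78]
shift [45.3 -6.1  0.4] rot [ -0.05  -0.12 -18.78]
shift [ 59.6 -11.8   0.4] rot [ -0.05  -0.12 -24.78]
shift [ 73.2 -19.    0.4] rot [ -0.04  -0.12 -30.78]
```

Call:
apply_moves(
  increments=[
    {"grip": 255, "xyz": [15.4, 0, 0.3], "rotation": [0, 0, -6.6]},
    {"grip": 255, "xyz": [30.5, -2.2, 0.3], "rotation": [0, 0, -12.6]},
    {"grip": 255, "xyz": [45.3, -6.3, 0.4], "rotation": [0, 0, -18.6]},
    {"grip": 255, "xyz": [59.6, -12, 0.4], "rotation": [0, 0, -24.6]},
    {"grip": 255, "xyz": [71.8, -18.5, 0.4], "rotation": [0, 0, -30]},
  ],
)

```text
time: 6.75
ee_pos: [0.719, 0.0739, 0.0333]
eef_rot: [0.731, 0.682, 0.001, -0.001]
ft_force: [-0.2, -1.8, -1.2]
width: 0.0
```

```bash
python3 - <<'E'
from h import *
step(3)
c=cam('top');i=c['img'][165:290,170:350]
cv2.imwrite('pics/e.png',cv2.resize(i,(792,550),interpolation=cv2.INTER_CUBIC))
E
```

```text
t 6.75 pos [0.719  0.0739 0.0333] th -3.58 rad 0.1463 xyaw 85.99 F [-0.23 -1.77 -1.18] q [ 0.4   0.9  -0.93  1.32  0.72  1.27  0.95] w 3.7177955331360514e-05
(np.int32(235), np.int32(224), np.int32(24), np.int32(25), np.int32(479)) [0.50435754 0.11674822 0.079     ] bowl ang 153.8188597498038 r 0.07649006383302973
shift [7.7 0.9 0.4] rot [-0.01 -0.19 -4.06]
shift [15.4  0.2  0.4] rot [-0.01 -0.19 -7.06]
shift [23.  -1.   0.5] rot [ -0.    -0.19 -10.06]
shift [30.5 -2.5  0.5] rot [  0.    -0.19 -13.06]
shift [38.  -4.5  0.5] rot [ 1.000e-02 -1.900e-01 -1.606e+01]
```

View pics/e.png

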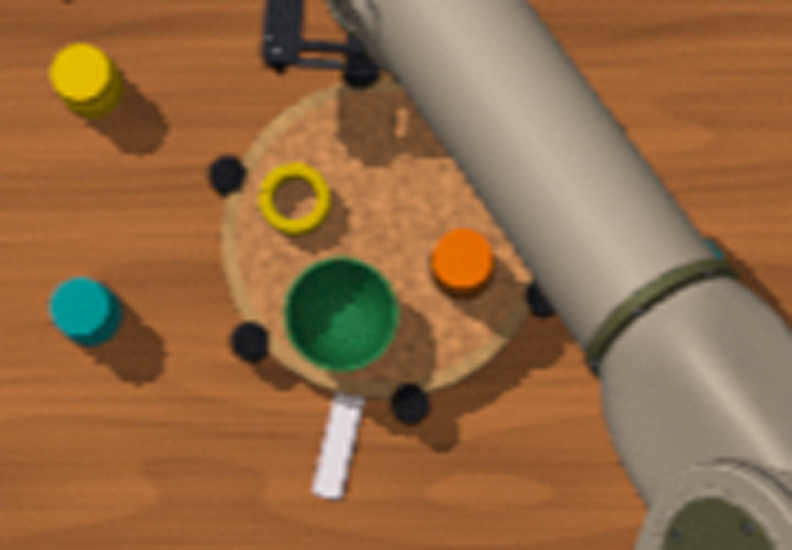

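Call:
apply_moves(
  increments=[
    {"grip": 255, "xyz": [7.7, 0.5, 0.4], "rotation": [0, 0, -3.5]},
    {"grip": 255, "xyz": [15.4, 0, 0.4], "rotation": [0, 0, -6.5]},
    {"grip": 255, "xyz": [23, -1, 0.4], "rotation": [0, 0, -9.5]},
    {"grip": 255, "xyz": [28, -2, 0.4], "rotation": [0, 0, -11.5]},
    {"grip": 255, "xyz": [31.5, -2.8, 0.4], "rotation": [0, 0, -13]},
  ],
)

```text
time: 7.48
ee_pos: [0.7178, 0.1071, 0.0332]
eef_rot: [0.649, 0.76, 0.001, -0.001]
ft_force: [-0.2, -1.3, -0.2]
width: 0.0003
```

```bash
python3 - <<'E'
from h import *
step(1)
E
```

```text
t 7.475 pos [0.7178 0.1071 0.0332] th 9.47 rad 0.1468 xyaw 99.0 F [-0.23 -1.29 -0.24] q [ 0.36  0.92 -0.97  1.31  0.75  1.29  1.12] w 0.0002670705016047934
(np.int32(240), np.int32(225), np.int32(24), np.int32(26), np.int32(484)) [0.49928737 0.09986365 0.079     ] bowl ang 167.1138842385994 r 0.07561702815361511
shift [2.6 0.1 0.2] rot [ 0.03 -0.2  -1.61]
shift [5.1 0.  0.2] rot [ 0.03 -0.2  -2.61]
shift [ 7.7 -0.1  0.2] rot [ 0.03 -0.2  -3.61]
shift [10.3 -0.3  0.2] rot [ 0.03 -0.2  -4.61]
shift [12.8 -0.5  0.3] rot [ 0.04 -0.2  -5.61]
```

Call:
apply_moves(
  increments=[
    {"grip": 255, "xyz": [-3, 0, 0], "rotation": [0, 0, 0]},
    {"grip": 255, "xyz": [-6, 4, 0], "rotation": [0, 0, 0]},
    {"grip": 255, "xyz": [-6, 14, 0], "rotation": [0, 0, 0]},
    {"grip": 255, "xyz": [-6, 26, -20], "rotation": [0, 0, 0]},
    {"grip": 255, "xyz": [-6, 32, -50], "rotation": [0, 0, 0]},
  ],
)

```text
time: 8.15
ee_pos: [0.7507, 0.1069, 0.0827]
eef_rot: [0.649, 0.761, 0.001, -0.002]
ft_force: [-0.5, 0.4, 0.8]
width: 0.0007
```

Call:
apply_moves(
  increments=[
    {"grip": 255, "xyz": [0, 3, -40], "rotation": [0, 0, 0]},
    {"grip": 255, "xyz": [0, 5, -80], "rotation": [0, 0, 0]},
    {"grip": 255, "xyz": [0, 5, -110], "rotation": [0, 0, 0]},
    {"grip": 255, "xyz": [0, 5, -120], "rotation": [0, 0, 0]},
    {"grip": 255, "xyz": [0, 5, -120], "rotation": [0, 0, 0]},
  ],
)

```text
time: 8.78
ee_pos: [0.7561, 0.1074, 0.2023]
eef_rot: [0.649, 0.761, 0.001, -0.002]
ft_force: [-0.8, 0.3, -0.9]
width: 0.0004
```

```bash
python3 - <<'E'
from h import *
step(1)
c=cam('top');i=c['img'][165:290,170:350]
print(measure(c))
cv2.imwrite('pics/g.png',cv2.resize(i,(792,550),interpolation=cv2.INTER_CUBIC))
cv2.imwrite('pics/g0.png',c['img'])
c=cam('scene');cv2.imwrite('pics/gs.png',c['img'])
E
```

```text
t 8.775 pos [0.7561 0.1074 0.2023] th 7.58 rad 0.1847 xyaw 99.1 F [-0.79  0.29 -0.88] q [ 0.28  0.85 -1.    1.    0.68  1.59  1.22] w 0.00037890075095630863
(np.int32(240), np.int32(226), np.int32(24), np.int32(25), np.int32(481)) [0.49759481 0.09984522 0.079     ] bowl ang 167.40711569620706 r 0.07726386277446357
shift [  2.9 -36.9 168.4] rot [-0.13 -0.22  0.57]
shift [  5.5 -36.9 168.4] rot [-0.13 -0.22 -0.43]
shift [  8.1 -36.9 168.4] rot [-0.13 -0.22 -1.43]
shift [ 10.6 -37.  168.5] rot [-0.12 -0.22 -2.43]
shift [ 13.2 -37.2 168.5] rot [-0.12 -0.22 -3.43]
[((np.int32(240), np.int32(226), np.int32(24), np.int32(25), np.int32(479)), array([0.49759481, 0.09984522, 0.079     ]))]
```

View pics/g.png

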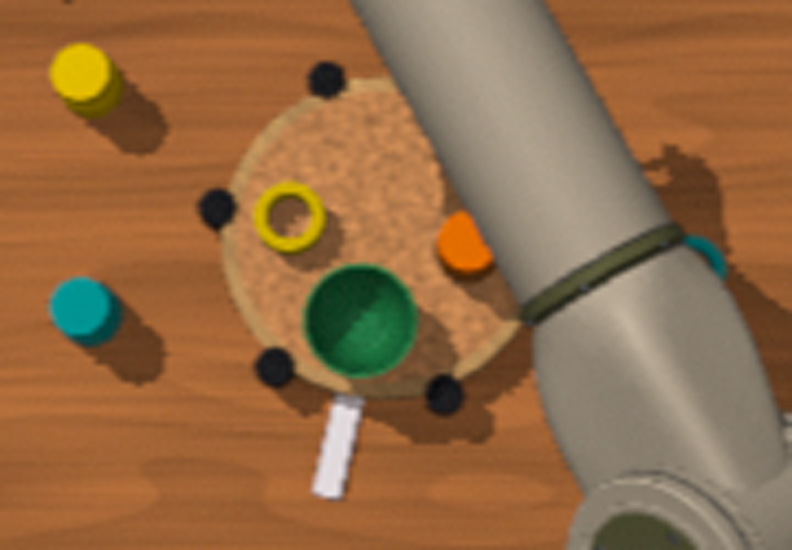

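View pics/gs.png

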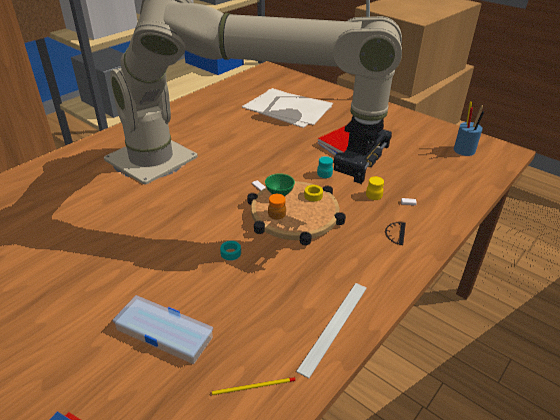

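```bash
python3 - <<'E'
from h import *
m=measure(cam('top'))[0][1];d=m[:2]-C0;a=np.radians(PTR)
print('offset from line mm',1e3*(np.cos(a)*d[1]-np.sin(a)*d[0]),'along',1e3*(d@[np.cos(a),np.sin(a)]))
print(r.close_job())
E
```

```text
offset from line mm -0.7994954319374935 along 77.25972623485957
the job is handed in; nothing more can be done
None
```

I turned the tray about 180° counter-clockwise, pushing one rim bump with the closed fingertips at about 0.8 rad/s or less. Then I backed the gripper off, raised it clear and handed the job in at about 9 s of the 64 s allowed.

- **Bowl position:** in the last check, the bowl centre was about 0.8 mm off the pointer line (the limit is 13 mm). It stood about 77 mm from the axis on the pointer's side.
- **At rest:** the tray did not move between the pictures taken after I backed off.
- **Other things on the tray:** the jar and tape roll stood upright and in place in the last pictures.
- **Notebooks and pencil case:** the arm went nowhere near them, and they looked unmoved. I judged this by eye and did not measure it. The gripper partly hid the notebooks in the last side view.
- **Readings:** the bowl finder once picked up the wrong green object. I fixed it and later readings were consistent. No other check failed or disagreed.

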